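# Seat a jar in the V-grip of a jar-filling stand

## Robot

A 6-joint arm with a two-finger parallel gripper is mounted at the origin on a cart in front of the work surface, level with it; the furniture and walls round the work are solid. World frame = base frame: x ahead of the robot, y to its left, z up, the work surface at z = 0. Lengths are in m, angles in degrees, forces in N, time in s.
With the tool pointing down it reaches from about 0.25 to 0.725 m from the base axis. Payload 9.7 kg.
Tool frame: the origin (TCP) lies where the fingers leave the gripper's body, on its centre line; the fingertips stand 73 mm ahead of it and the grasp point (between the pads) lies 54 mm ahead of it; y points along the fingers, x is the direction in which the jaws open and shut, and the axes are right-handed (so a half turn about y gives the same grasp; the last joint's range is limited). The gripper opens to 85 mm and grips with 20 to 120 N. Pads are 22 mm wide; open, the fingers measure 114 mm over their backs; the gripper's body (76 mm by 85 mm) begins 54 mm behind the grasp point. The pads swing forward as they close: fully open they stand 13 mm farther back than shut.
Start: joints at [-63.484, 4.979, 10.078, 95.1, 0, 90], TCP at [0.246, -0.492, 0.304] pointing down, gripper open.
Joint ranges: [-179.16, 179.16], [-48.56, 103.87], [-65.8, 70.77], [-126.05, 130.52], [-82.76, 87.17], [-180, 180]. Speed limits (degrees/s): [127.2, 127.2, 147.25, 180, 180, 180].

## Interface

Orientations are given as [roll, pitch, yaw] about the fixed x, y, z axes, in that order (R = Rz(yaw) Ry(pitch) Rx(roll)).
In Python, from workcell import sensors, imaging, bot, models gives the robot as it stands.
- The arm moves only by the tool arm_command, never from a script. Its argument "rows" is one flat list of numbers, 7 for each row, row after row: the shift along the tool's x, y, z in cm, then the turn, a rotation vector about the tool's x, y, z in degrees, then the gripper's target within -1 to 1 (fully open at 1, half-way at 0, shut at -1). A call has 1 to 12 rows; each row is the pose to reach, as a shift and turn from the pose commanded when the call began, along the tool's axes at that moment; what a row does not reach only later rows make up. A row lasts 1/12 s, in which the tool goes at most 41.7 mm and 7.16 degrees, less where a joint would pass 70% of its speed; a pose out of reach is approached as far as the arm can. A call with a gripper value outside its range is refused whole. The fingers move at their own pace and stop on an object; "force" is the grip in N (left out, the last holds). Time passes only in rows, so rows that repeat a pose let the fingers close. It gives the time, the measured TCP pose, the force and the opening at its end, in the units of the state.
- sensors.get_obs(): the state, without advancing time (a new reading comes with each control period).
- imaging.camera(name): name is "scene" or "top" or "wrist"; returns a dict with "pixels" (480x640x3 uint8, blue, green, red), "z_map" (480x640 float32, m along the optical axis (not along the pixel's ray), 0 where there is no reading), "camera_matrix" (3x3 intrinsics, pixels), "D" ([k1, k2, p1, p2, k3] as OpenCV has them; the pictures are not rectified), "world_from_camera" (4x4, takes a point from camera to world coordinates). Camera axes: x right, y up, looking along -z (the intrinsics and any distortion apply to the point x, -y, -z); pixel columns grow to the right and rows downward; lengths in m; the calibration is good to about 2 mm. A picture is of the moment at which its call begins.
- bot.job_done(): hands the job in, once; it reports no verdict.
Trained networks look in the newest picture that a camera, given by its name, has taken for a name from the list of things; names that differ only in an ending like _2 or _b are one class to them, and where a whole thing is asked for, a point or a joint stands for the part that bears it (a point fixed in the world has none). Each returns a list of dicts, best first, with "conf" (0 to 1); they miss things now and then, are a little off and sometimes report something else, mostly with a low value. They report only what shows in the picture. A call takes as long as a camera call. They do not tell look-alikes from the thing itself.
- models.search_frame(thing, camera): "extent" ([centre column, centre row, width, height] in pixels, round what is visible of it).
- models.spot_point(thing, camera): "location" ([column, row] in pixels: a listed point, or the origin of a listed thing).
The state is a dict: "time": time; "q": joint angles; "qd": joint speeds; "joint_efforts": joint torques, N m; "ee_pos": TCP position; "tcp_rot": TCP orientation; "wrist_force": force on the tool from outside, world axes, zero at the start; "torque": the same for the moment, N m; "opening": finger opening in m.
Only numpy, scipy, OpenCV 4.12 (cv2) and the standard library are available. Lean on these libraries where they do the work, as an engineer would, in place of code of your own. Each camera call takes 0.05 s, during which the arm holds its last target.

## Task

Pick up the glass jar with the grey lid and stand it upright on the front of the grey jar-filling stand's base, clear of the V-shaped grip. Then push it along the base into the V, past the resistance of the stiff orange paddle, yielding sideways so that it centres itself instead of jamming on one side, until it bears firmly and evenly on both white flanks and on the paddle at once (a steady push of about 15 N for half a second, never over 20 N, without bearing down on it). Leave it standing there, fully home, and the other things where they are.

Things in the scene. Friction and masses are not known exactly. Their poses are not given: they have to be found in the camera images.
- jar_center (a point): Centre of the jar to be seated: clear glass with grey-green contents and a grey lid, upright and round, 58 mm diameter, 85 mm tall (glass to 75 mm, diameter 58; lid 54 mm in diameter above), about 0.25 kg. The point lies on the jar's axis, 42.5 mm above its underside, z up.
- jar: The same jar; origin at the centre of its underside, z up along its axis.
- seat (a point): Where the centre of the jar's underside is when the jar is fully home: a point on top of the stand's base plate (8 mm above the worktop). x is the push direction, horizontal, into the V and away from its open mouth; y to the left of it, z up. With the jar home, jar_center is at (0, 0, 42.5 mm) here.
- stand: Jar-filling stand (its V locates the jar), fixed to the worktop, grey. Axes as seat's, origin 8 mm below seat. Flat base plate 8 mm thick, from x = -85 to +65 mm and y = -72 to +72 mm; the part in front of the V (x < -15 mm) is open for setting the jar down. With the jar's axis at x = -60 to -25 mm, y = 0, it touches neither flank nor paddle. Housing of the paddle behind, to 48 mm above the worktop.
- flank_left: Left (+y) flank of the V, carried by the stand, origin as the stand's. Upright grey wall with a smooth white nylon face to 50 mm above the worktop; its face stands at 45 degrees to the push direction, 29 mm from the seat's axis, and runs from (x, y) = (31, 10) mm to (-4, 45) mm in the stand's frame, with a 17 mm thick wall behind it that reaches y = 60 mm. Rigid: the force rises by 10 N or more within a millimetre.
- flank_right: Right (-y) flank, mirror image of the left one. A stiff push even a millimetre off the V's centre line jams the jar on one flank by friction, and the pusher then feels a sideways force; when both flanks bear evenly, the sideways force is near zero.
- paddle (a joint): Back stop: travel in m of the orange paddle along the push direction. 0 = fully out, towards the mouth; starts at 0 to 0.006, has friction of about 3 N and no spring, and stays where it is pushed; 0.012 when the jar is home; hard end at 0.017. Pushing the jar along the base against it takes about 4 to 7 N in all.
- paddle_face (a point): Point on the orange paddle (18 mm wide, 26 mm tall, on the centre line of the V), at the middle of its front face, 29 mm from the jar's axis when they touch, axes as the stand's.
- oats: Bystander: glass jar with wooden lid, 69 mm diameter, 98 mm tall; origin under its centre.
- peach: Bystander: small round peach-coloured ornament, 46 mm, 36 mm tall; origin under its centre.
- cup: Bystander: grey and white cup on a cork coaster, 78 x 108 x 74 mm; origin under its centre.
- brush: Bystander: wooden scrubbing brush, 48 x 124 x 38 mm; origin under its centre.
Mind the look-alikes: they are no part of the job. Leave any pink look-alike of the jar alone.

How it is judged:
By the outcome, as a careful person would: the job done as asked, in the order asked, and still so for the second after the job is handed in, with the robot touching nothing.
It also fails if it takes over 72 s, if anything falls off the work surface, if the arm or the gripper's body presses on something with over 40 N, if the wrist force passes 120 N, or if a joint passes its speed limit or range.

## Working session

There is one attempt and no reset: what is moved stays moved. The work goes in short steps, Python scripts to look and compute and a tool call to move; the robot and the scene stay as the last step left them, time stands still between calls to the robot, and variables do not carry over. Pictures are saved under pics/ and viewed, and the job is handed in when it is done.

Besides the shell and the picture viewer there is one more tool, called after "Emit:" as name(argument=value, ...), one argument or row to a line, values as JSON. arm_command: Moves the arm, as the interface text tells. Its arguments: {"type":"object","properties":{"rows":{"type":"array","items":{"type":"number"}},"force":{"type":"number"}},"required":["rows"]}

```bash
ls; mkdir -p pics
python3 - <<'E'
from workcell import sensors, imaging, bot, models
import cv2
print(sensors.get_obs())
for c in ("scene","top"):
    im=imaging.camera(c); cv2.imwrite(f"pics/{c}0.png",im["pixels"])
    print(c,im["camera_matrix"],im["D"],im["world_from_camera"])
    for t in ("jar_center","seat","paddle_face"):
        print(t,[(d["conf"],d["location"]) for d in models.spot_point(t,c)])
    for t in ("jar","stand"):
        print(t,[(d["conf"],d["extent"]) for d in models.search_frame(t,c)])
E
```

```text
pics
{'time': 0.0, 'q': array([-6.34828105e+01,  5.01125040e+00,  1.00336996e+01,  9.50997516e+01,
       -7.04930257e-04,  9.00016226e+01]), 'qd': array([ 0.0040081 , -0.0130003 , -0.05781586, -0.00636926,  0.10277981,
        0.01004798]), 'joint_efforts': array([-1.12375608e-03, -5.20392466e+01,  4.64807224e+01,  1.61880342e-02,
       -1.95975485e-05,  1.75677354e-05]), 'ee_pos': array([ 0.24549281, -0.49201855,  0.30317481]), 'tcp_rot': array([-9.00007071e+01,  7.73024597e-02, -6.34844330e+01]), 'wrist_force': array([-0.52115477,  0.01971955, -0.26798527]), 'torque': array([ 0.06010311, -0.01476703, -0.0370886 ]), 'opening': 0.08564187809901513}
scene [[570.99582076   0.         323.76626672]
 [  0.         570.99582076 234.44864847]
 [  0.           0.           1.        ]] [-0.01298424  0.          0.          0.          0.        ] [[-0.05453957  0.47102073 -0.8804345  -0.6993972 ]
 [-0.99831977 -0.04300587  0.03883455  0.14890769]
 [-0.01957197  0.88107319  0.47257484  0.72467516]
 [ 0.          0.          0.          1.        ]]
jar_center [(0.96, [217.0, 281.5]), (0.71
[... 309 characters left out ...]
0369582]
 [  0.           0.           1.        ]] [-0.17735255  0.          0.          0.          0.        ] [[ 1.46139575e-02  9.96112853e-01 -8.68655061e-02  4.26236679e-01]
 [-9.99891232e-01  1.47314832e-02  7.12040489e-04  9.26740837e-02]
 [ 1.98893043e-03  8.68456522e-02  9.96219793e-01  1.41088501e+00]
 [ 0.00000000e+00  0.00000000e+00  0.00000000e+00  1.00000000e+00]]
jar_center [(0.98, [206.8, 270.9]), (0.83, [203.6, 312.0])]
seat [(0.86, [307.6, 230.8])]
paddle_face [(0.52, [305.2, 222.6])]
jar [(0.7, [206.1, 314.9, 26.5, 19.5]), (0.58, [202.2, 271.3, 28.5, 26.8])]
stand [(0.73, [302.6, 237.3, 66.4, 61.6]), (0.72, [203.2, 272.8, 25.7, 25.1]), (0.44, [322.5, 223.4, 21.4, 21.3])]
```

View pics/scene0.png

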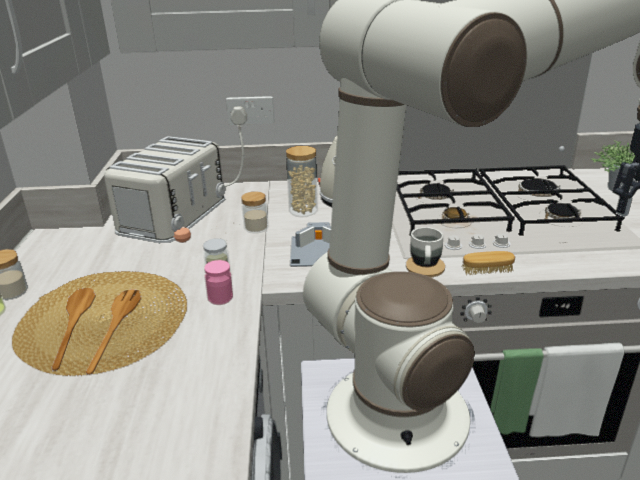

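View pics/top0.png

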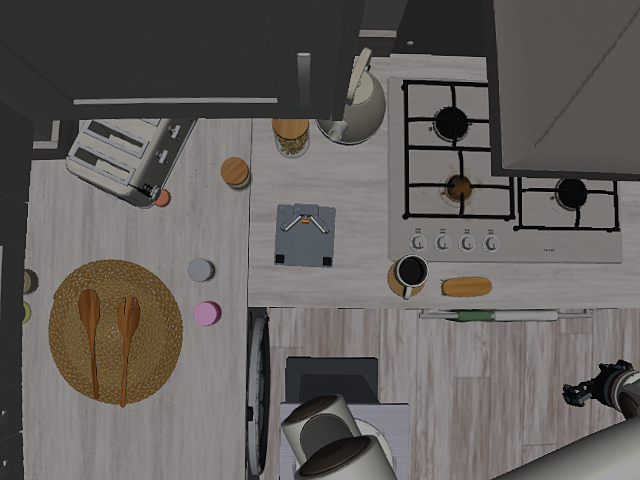

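Run:
```python
import cv2
a=cv2.imread("pics/scene0.png")[200:330,150:380];b=cv2.imread("pics/top0.png")[190:340,170:370]
cv2.imwrite("pics/sc.png",cv2.resize(a,None,fx=3.4,fy=3.4,interpolation=cv2.INTER_CUBIC));cv2.imwrite("pics/tc.png",cv2.resize(b,None,fx=4,fy=4,interpolation=cv2.INTER_CUBIC))
```

```text
(no output)
```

View pics/sc.png

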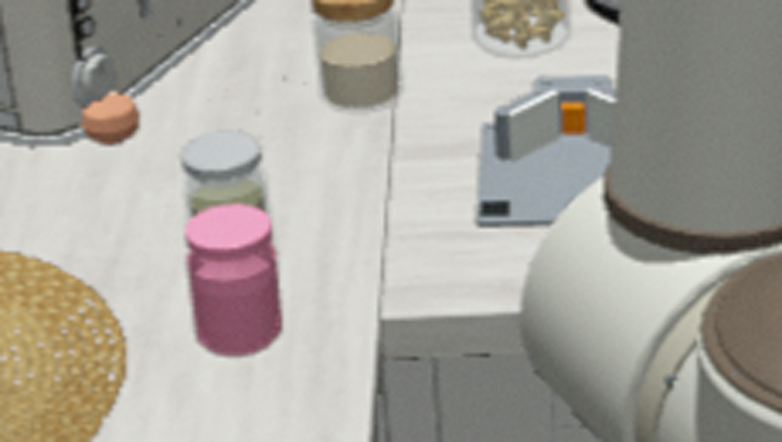

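View pics/tc.png

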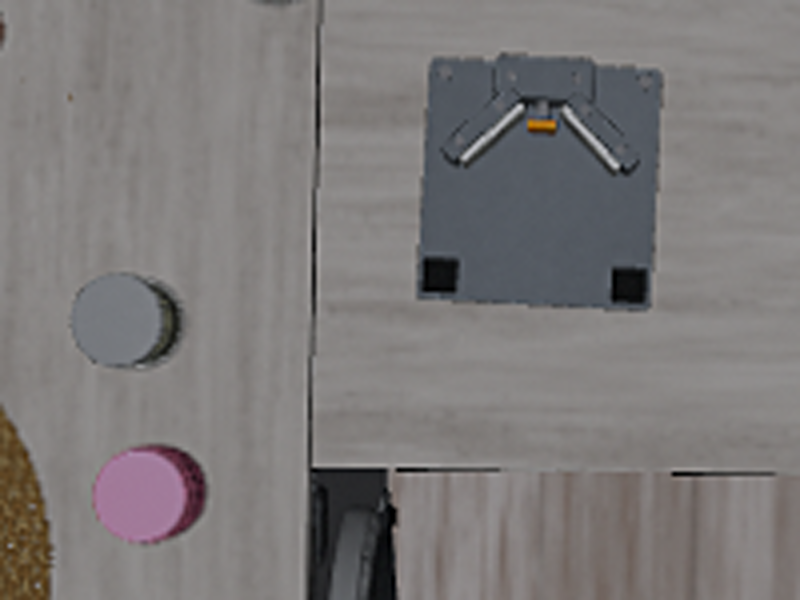

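The candidates for the jar in the top image are:
- The grey-lid jar at (200,270).
- The pink look-alike at (207,313).
- The wooden-lid jar at (235,172).
- A part-visible jar at (27,280).

I choose the grey lid at (200,270); the crop shows a grey lid over green-grey contents, with the pink jar just in front of it. The stand is at (303,237), with the paddle at (305,222) and its mouth facing the robot.

```bash
cat > h.py <<'E'
import numpy as np, cv2
def rays(im,px):
    p=cv2.undistortPoints(np.array(px,float).reshape(-1,1,2),im["camera_matrix"],im["D"] if isinstance(im["D"],np.ndarray) else np.array(im["D"])).reshape(-1,2)
    d=np.c_[p[:,0],-p[:,1],-np.ones(len(p))]
    T=im["world_from_camera"]; return T[:3,3], d@T[:3,:3].T
def onz(im,px,z):
    o,d=rays(im,px); s=(z-o[2])/d[:,2]; return o+d*s[:,None]
def proj(im,P):
    T=np.linalg.inv(im["world_from_camera"]); p=np.asarray(P,float).reshape(-1,3)@T[:3,:3].T+T[:3,3]
    p=p*[1,-1,-1]
    return cv2.projectPoints(p,np.zeros(3),np.zeros(3),im["camera_matrix"],np.array(im["D"]))[0].reshape(-1,2)
def ellipse(mask):
    c=max(cv2.findContours(mask.astype('uint8'),cv2.RETR_EXTERNAL,cv2.CHAIN_APPROX_NONE)[0],key=cv2.contourArea)
    return cv2.fitEllipse(c)
E
python3 - <<'E'
from h import *
from workcell import imaging
np.set_printoptions(precision=4,suppress=True)
im=imaging.camera("top")
f=lambda x,y:(x/4+170-.375,y/4+190-.375)
print("lid",onz(im,[f(117,320)],.085)) ; print("pink",onz(im,[f(142,495)],.085))
c=onz(im,[f(417,298),f(650,310),f(663,70),f(430,58)],.008); print(c)
print("centre",c.mean(0)); 
for a,b in((0,3),(1,2),(0,1),(3,2)): v=c[b]-c[a];print(np.linalg.norm(v),np.degrees(np.arctan2(v[1],v[0])))
print("lid by depth",im["z_map"][270,200])
# scene lid
s=imaging.camera("scene"); print(onz(s,[(150+222/3.4,200+153/3.4)],.085), onz(s,[(216,247)],.085))
g=lambda x,y:(x/3.4+150,y/3.4+200)
print("sceneBL",onz(s,[g(477,222)],.008))
E
```

```text
lid [[0.4704 0.3482 0.085 ]]
pink [[0.3692 0.3309 0.085 ]]
[[0.4896 0.1779 0.008 ]
 [0.4844 0.035  0.008 ]
 [0.6329 0.0286 0.008 ]
 [0.6383 0.1729 0.008 ]]
centre [0.5613 0.1036 0.008 ]
0.14872900047670298 -1.9439203005681096
0.1486461441444351 -2.468477584635767
0.14300185999676107 -92.09785771400267
0.14436299356638305 -92.1317635050782
lid by depth 1.3288369
[[0.4637 0.3489 0.085 ]] [[0.454  0.3462 0.085 ]]
sceneBL [[0.4856 0.1793 0.008 ]]
```

```bash
cat >> h.py <<'E'
from scipy.spatial.transform import Rotation as Ro
def rot(rpy): return Ro.from_euler('xyz',rpy,degrees=True)
def delta(p0,r0,p1,r1):
    R0=rot(r0);R1=rot(r1)
    return np.r_[R0.inv().apply(np.array(p1)-p0)*100,(R0.inv()*R1).as_rotvec(degrees=True)]
E
python3 - <<'E'
from h import *
from workcell import imaging,sensors,models
np.set_printoptions(precision=3,suppress=True)
o=sensors.get_obs()
print(delta(o["ee_pos"],o["tcp_rot"],[.43,.347,.28],[-90,0,88]))
E
```

```text
[ -66.849    2.389   53.971    0.003 -151.481    0.001]
```

Emit:
arm_command(
  rows=[-66.8, 2.4, 54, 0, -151.5, 0, 1, -66.8, 2.4, 54, 0, -151.5, 0, 1, -66.8, 2.4, 54, 0, -151.5, 0, 1, -66.8, 2.4, 54, 0, -151.5, 0, 1, -66.8, 2.4, 54, 0, -151.5, 0, 1, -66.8, 2.4, 54, 0, -151.5, 0, 1, -66.8, 2.4, 54, 0, -151.5, 0, 1, -66.8, 2.4, 54, 0, -151.5, 0, 1, -66.8, 2.4, 54, 0, -151.5, 0, 1, -66.8, 2.4, 54, 0, -151.5, 0, 1, -66.8, 2.4, 54, 0, -151.5, 0, 1, -66.8, 2.4, 54, 0, -151.5, 0, 1],
)

```text
time: 1.7
ee_pos: [0.3529, -0.002, 0.2903]
tcp_rot: [-90.0, -0.1, 22.8]
wrist_force: [2.1, 0.0, 0.2]
opening: 0.0854
```

Run:
```python
from h import *
from workcell import imaging,sensors,models
np.set_printoptions(precision=3,suppress=True)
o=sensors.get_obs();print(o["time"],o["ee_pos"],o["tcp_rot"],o["q"],o["wrist_force"])
print(delta(o["ee_pos"],o["tcp_rot"],[.43,.347,.28],[-90,0,88]))
```

```text
1.7 [ 0.353 -0.002  0.29 ] [-90.036  -0.078  22.799] [ -0.33  -22.155 -15.285  96.785  -0.002  66.87 ] [2.125 0.001 0.221]
[ 20.636   1.038  29.189   0.076 -65.201   0.049]
```

Emit:
arm_command(
  rows=[20.6, 1, 29.2, 0, -65.2, 0, 1, 20.6, 1, 29.2, 0, -65.2, 0, 1, 20.6, 1, 29.2, 0, -65.2, 0, 1, 20.6, 1, 29.2, 0, -65.2, 0, 1, 20.6, 1, 29.2, 0, -65.2, 0, 1, 20.6, 1, 29.2, 0, -65.2, 0, 1, 20.6, 1, 29.2, 0, -65.2, 0, 1, 20.6, 1, 29.2, 0, -65.2, 0, 1, 20.6, 1, 29.2, 0, -65.2, 0, 1, 20.6, 1, 29.2, 0, -65.2, 0, 1, 20.6, 1, 29.2, 0, -65.2, 0, 1, 20.6, 1, 29.2, 0, -65.2, 0, 1],
)

```text
time: 2.7
ee_pos: [0.4318, 0.3442, 0.2798]
tcp_rot: [-90.0, 0.0, 87.6]
wrist_force: [-0.1, -0.9, 0.1]
opening: 0.0856
```

Run:
```python
from h import *
from workcell import imaging,sensors,models
np.set_printoptions(precision=4,suppress=True)
o=sensors.get_obs();print(o["time"],o["ee_pos"],o["tcp_rot"],o["q"],o["wrist_force"])
im=imaging.camera("wrist");cv2.imwrite("pics/w1.png",im["pixels"]);print(im["world_from_camera"],im["D"],im["camera_matrix"])
for d in models.spot_point("jar_center","wrist"): print(d, onz(im,[d["location"]],.0425))
```

```text
2.7 [0.4318 0.3442 0.2798] [-89.9797   0.0289  87.5721] [38.5587  4.8634  7.2802 92.4511 -0.0086 40.9866] [-0.11   -0.8901  0.1243]
[[ 0.0418 -0.9503 -0.3085  0.3514]
 [ 0.9991  0.0397  0.0132  0.3482]
 [-0.0004 -0.3088  0.9511  0.3496]
 [ 0.      0.      0.      1.    ]] [-0.0102  0.      0.      0.      0.    ] [[373.3529   0.     325.8337]
 [  0.     373.3529 243.5541]
 [  0.       0.       1.    ]]
```

View pics/w1.png

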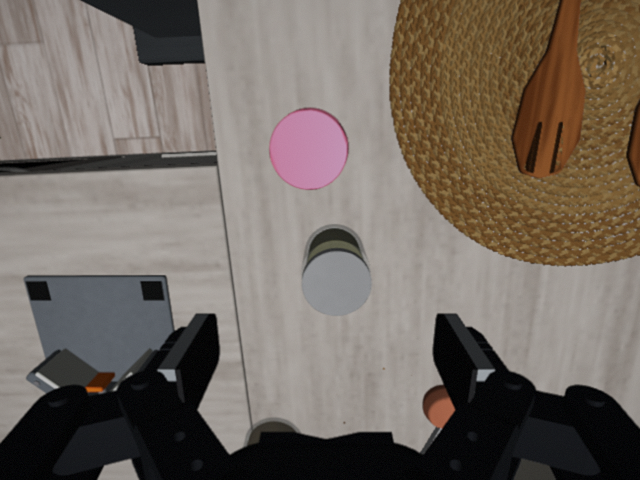

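The wrist picture shows the grey lid at (336,281), the pink lid at (309,149), and the stand with its orange paddle at lower left (100,382).

Run:
```python
from h import *
from workcell import imaging,sensors,models
np.set_printoptions(precision=4,suppress=True)
im=imaging.camera("wrist");px=im["pixels"]
hsv=cv2.cvtColor(px,cv2.COLOR_BGR2HSV)
g=px[281,336];print(g)
m=(np.abs(px.astype(int)-g).max(2)<14).astype('uint8')
m[:, :295]=0;m[:,380:]=0;m[:240]=0;m[325:]=0
m=cv2.morphologyEx(m,cv2.MORPH_OPEN,np.ones((5,5)))
e=ellipse(m);print(e,im["z_map"][281,336])
print(onz(im,[e[0]],.085))
p=np.array([[336.,281]]);o,d=rays(im,p);print("depth pt",o+d[0]*im["z_map"][281,336])
# edges for lid: left/right
print(onz(im,[(302,281),(371,281),(336,316)],.085))
# bottom plate corners
print("plate",onz(im,[(25,277),(166,276)],.008))
# top
t=imaging.camera("top");tp=t["pixels"];g=tp[270,198].astype(int);m=(np.abs(tp.astype(int)-g).max(2)<14).astype('uint8');m[:,:180]=0;m[:,220:]=0;m[:250]=0;m[290:]=0
m=cv2.morphologyEx(m,cv2.MORPH_OPEN,np.ones((5,5)))
e=ellipse(m);print(e,onz(t,[e[0]],.085))
```

```text
[144 141 140]
((337.0489807128906, 282.8330383300781), (62.8790283203125, 69.60041046142578), 85.4984359741211) 0.28850496
[[0.47   0.3514 0.085 ]]
depth pt [0.4685 0.3506 0.0847]
[[0.4673 0.3244 0.085 ]
 [0.4696 0.3776 0.085 ]
 [0.4987 0.3496 0.085 ]]
plate [[0.485  0.0412 0.008 ]
 [0.4898 0.1829 0.008 ]]
((199.1232452392578, 268.29144287109375), (18.135040283203125, 21.993562698364258), 124.6067886352539) [[0.4735 0.3477 0.085 ]]
```

Run:
```python
from h import *
from workcell import imaging,sensors,models
np.set_printoptions(precision=3,suppress=True)
o=sensors.get_obs();print(o["time"],o["ee_pos"],o["tcp_rot"],o["wrist_force"])
print(delta(o["ee_pos"],o["tcp_rot"],[.470,.350,.10],[-90,0,88]))
```

```text
2.9 [0.432 0.344 0.28 ] [-90.037  -0.029  87.543] [-0.464 -0.564  0.715]
[ 0.797 18.053 -3.753  0.037 -0.457  0.029]
```

Emit:
arm_command(
  rows=[0.8, 0, -3.75, 0, -0.5, 0, 1, 0.8, 4, -3.75, 0, -0.5, 0, 1, 0.8, 8, -3.75, 0, -0.5, 0, 1, 0.8, 11.5, -3.75, 0, -0.5, 0, 1, 0.8, 14, -3.75, 0, -0.5, 0, 1, 0.8, 16, -3.75, 0, -0.5, 0, 1, 0.8, 17, -3.75, 0, -0.5, 0, 1, 0.8, 17.6, -3.75, 0, -0.5, 0, 1, 0.8, 18, -3.75, 0, -0.5, 0, 1, 0.8, 18, -3.75, 0, -0.5, 0, 1],
)

```text
time: 3.73
ee_pos: [0.4701, 0.3509, 0.1005]
tcp_rot: [-90.0, -0.0, 88.1]
wrist_force: [0.1, 0.6, 1.3]
opening: 0.0852
```

Run:
```python
from h import *
from workcell import imaging,sensors,models
np.set_printoptions(precision=3,suppress=True)
im=imaging.camera("wrist");cv2.imwrite("pics/w2.png",im["pixels"])
o=sensors.get_obs();print(o["time"],o["ee_pos"],o["tcp_rot"],o["wrist_force"],o["opening"])
```

```text
3.7833 [0.47  0.351 0.101] [-90.066  -0.053  88.143] [-0.111 -1.014 -0.232] 0.0851574378979948
```

View pics/w2.png

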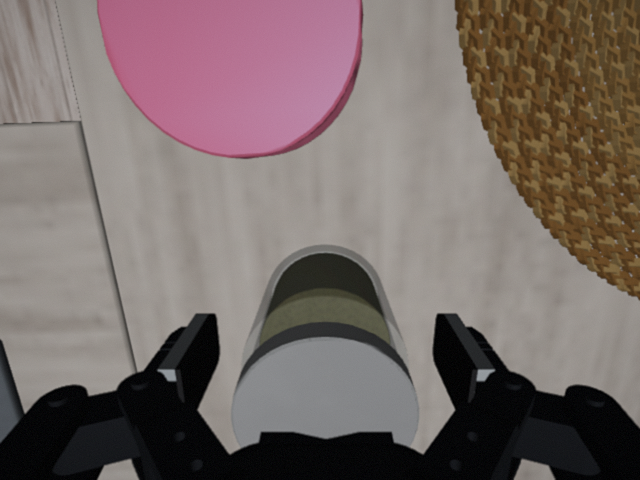

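The jar (lid at (325,392)) sits between the open fingers, with the pink jar clear at the top. Closing.

Emit:
arm_command(
  rows=[0, 0, 0, 0, 0, 0, -1, 0, 0, 0, 0, 0, 0, -1, 0, 0, 0, 0, 0, 0, -1, 0, 0, 0, 0, 0, 0, -1, 0, 0, 0, 0, 0, 0, -1, 0, 0, 0, 0, 0, 0, -1, 0, 0, 0, 0, 0, 0, -1, 0, 0, 0, 0, 0, 0, -1],
  force=40,
)

```text
time: 4.45
ee_pos: [0.4702, 0.3511, 0.1012]
tcp_rot: [-90.1, -0.0, 88.2]
wrist_force: [-1.0, -0.0, 5.5]
opening: 0.0565
```

Emit:
arm_command(
  rows=[0, -0.3, 0, 0, 0, 0, -1, 0, -1, 0, 0, 0, 0, -1, 0, -3, 0, 0, 0, 0, -1, 0, -6, 0, 0, 0, 0, -1, 0, -9, 0, 0, 0, 0, -1, 0, -11, 0, 0, 0, 0, -1, 0, -12, 0, 0, 0, 0, -1, 0, -12, 0, 0, 0, 0, -1],
)

```text
time: 5.12
ee_pos: [0.4704, 0.3514, 0.2226]
tcp_rot: [-90.2, -0.1, 88.2]
wrist_force: [-0.1, 0.7, -2.7]
opening: 0.0564
```

Run:
```python
from h import *
from workcell import imaging,sensors,models
np.set_printoptions(precision=4,suppress=True)
im=imaging.camera("wrist");cv2.imwrite("pics/w3.png",im["pixels"])
t=imaging.camera("top");cv2.imwrite("pics/t3.png",cv2.resize(t["pixels"][190:340,170:370],None,fx=4,fy=4,interpolation=cv2.INTER_CUBIC))
o=sensors.get_obs();print(o["time"],o["ee_pos"],o["tcp_rot"],o["wrist_force"],o["opening"])
```

```text
5.2167 [0.4697 0.3509 0.2189] [-89.9536   0.0337  88.1619] [ 0.6722 -0.3768 -3.1041] 0.05655440450774696
```

View pics/w3.png

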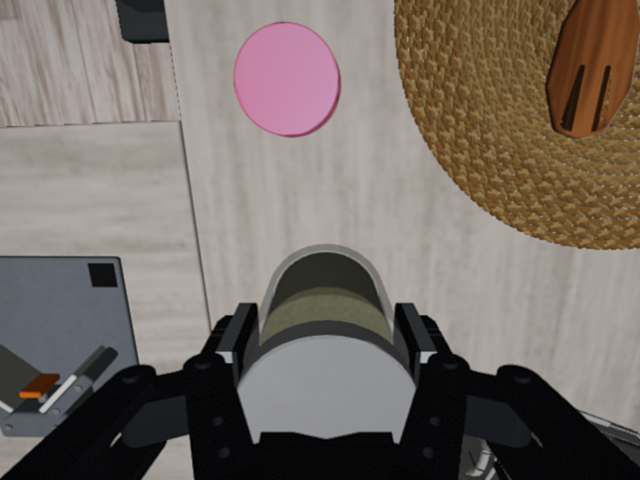

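View pics/t3.png

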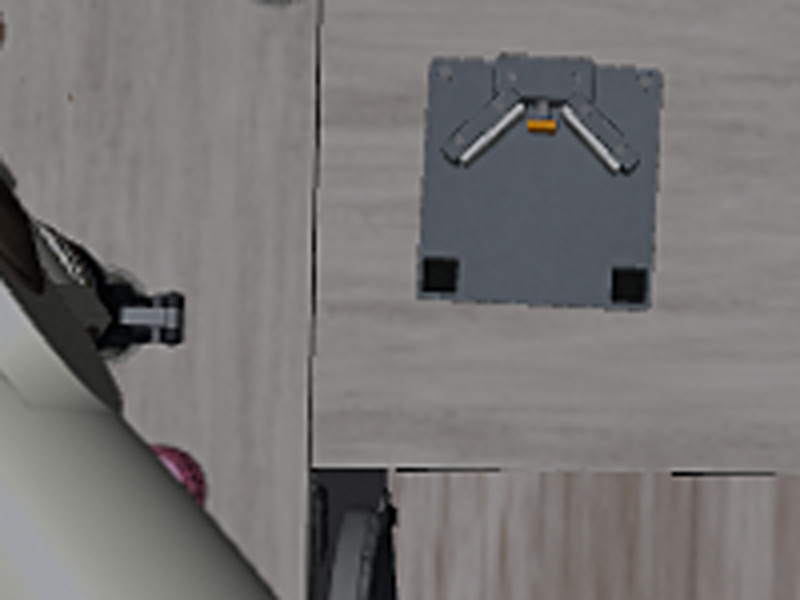

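Run:
```python
from h import *
from workcell import imaging,sensors,models
np.set_printoptions(precision=3,suppress=True)
o=sensors.get_obs();print(o["time"],o["ee_pos"],o["tcp_rot"],o["wrist_force"])
print(delta(o["ee_pos"],o["tcp_rot"],[.526,.105,.20],[-90,0,88]))
```

```text
5.2167 [0.47  0.351 0.219] [-89.954   0.034  88.162] [ 0.672 -0.377 -3.104]
[-24.396   1.899  -6.422  -0.046   0.162  -0.034]
```

Emit:
arm_command(
  rows=[-2, 0, -0.5, 0, 0, 0, -1, -5, 0, -1.2, 0, 0, 0, -1, -8.5, 0, -2.2, 0, 0, 0, -1, -12, 0, -3.2, 0, 0, 0, -1, -15.5, 0, -4.2, 0, 0, 0, -1, -19, 0, -5, 0, 0, 0, -1, -22, 1, -6, 0, 0, 0, -1, -24, 1.9, -6.4, 0, 0.2, 0, -1, -24.4, 1.9, -6.4, 0, 0.2, 0, -1, -24.4, 1.9, -6.4, 0, 0.2, 0, -1, -24.4, 1.9, -6.4, 0, 0.2, 0, -1],
)

```text
time: 6.13
ee_pos: [0.5255, 0.1053, 0.1999]
tcp_rot: [-89.9, 0.0, 87.9]
wrist_force: [-0.7, 0.6, -3.0]
opening: 0.0564
```

Run:
```python
from h import *
from workcell import imaging,sensors,models
np.set_printoptions(precision=4,suppress=True)
im=imaging.camera("wrist");cv2.imwrite("pics/w4.png",im["pixels"])
o=sensors.get_obs();print(o["time"],o["ee_pos"],o["tcp_rot"],o["wrist_force"],o["opening"])
```

```text
6.1833 [0.5256 0.1058 0.2004] [-89.9463  -0.009   87.9938] [-0.0975  0.3096 -3.1852] 0.056357994176305895
```

View pics/w4.png

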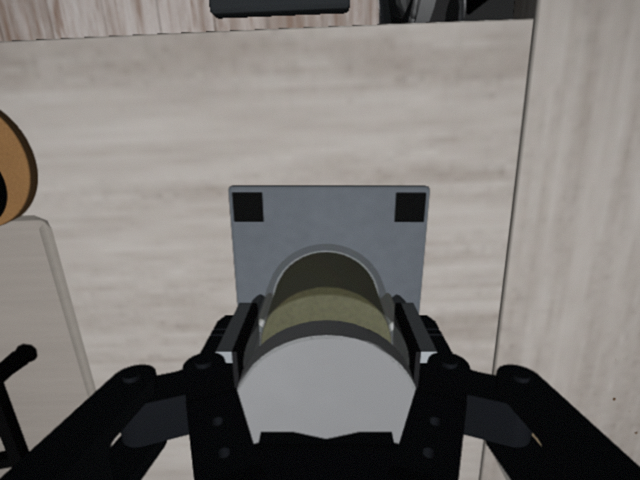

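The jar hangs over the front of the plate; the plate's front corners are at (229,186) and (429,186).

Run:
```python
from h import *
from workcell import imaging,sensors,models
np.set_printoptions(precision=4,suppress=True)
im=imaging.camera("wrist");o=sensors.get_obs()
c=onz(im,[(229,186),(429.5,186)],.008);print(c,c.mean(0));v=c[1]-c[0];print(np.linalg.norm(v),np.degrees(np.arctan2(v[1],v[0])))
print(o["ee_pos"],o["wrist_force"])
print("tcp axis px", proj(im,[o["ee_pos"]-[0,0,d] for d in (.0,.03,.1,.19)]))
```

```text
[[0.4852 0.0397 0.008 ]
 [0.4901 0.1807 0.008 ]] [0.4876 0.1102 0.008 ]
0.1411394382142344 88.0227392844937
[0.5257 0.106  0.2008] [ 0.1388  0.4715 -3.3208]
tcp axis px [[324.2966 469.5075]
 [324.6312 387.0835]
 [325.0158 292.5613]
 [325.234  239.0038]]
```

Emit:
arm_command(
  rows=[0.2, 2, -0.1, 0, 0, 0, -1, 0.2, 4.5, -0.1, 0, 0, 0, -1, 0.2, 6.5, -0.1, 0, 0, 0, -1, 0.2, 7.8, -0.1, 0, 0, 0, -1, 0.2, 8.5, -0.1, 0, 0, 0, -1, 0.2, 8.9, -0.1, 0, 0, 0, -1, 0.2, 8.9, -0.1, 0, 0, 0, -1, 0.2, 8.9, -0.1, 0, 0, 0, -1],
)

```text
time: 6.9
ee_pos: [0.5273, 0.1074, 0.1128]
tcp_rot: [-90.1, -0.0, 88.0]
wrist_force: [0.1, 0.5, -3.0]
opening: 0.0564
```

Emit:
arm_command(
  rows=[0, 0.1, 0, 0, 0, 0, -1, 0, 0.15, 0, 0, 0, 0, -1, 0, 0.15, 0, 0, 0, 0, -1],
)

```text
time: 7.15
ee_pos: [0.5273, 0.107, 0.111]
tcp_rot: [-90.0, -0.0, 88.0]
wrist_force: [0.3, -0.1, -3.5]
opening: 0.0565
```

Emit:
arm_command(
  rows=[0, 0.08, 0, 0, 0, 0, -1, 0, 0.08, 0, 0, 0, 0, -1, 0, 0.08, 0, 0, 0, 0, -1],
)

```text
time: 7.4
ee_pos: [0.527, 0.1069, 0.1096]
tcp_rot: [-90.0, -0.0, 88.0]
wrist_force: [-0.6, -0.2, -3.9]
opening: 0.0562
```

Emit:
arm_command(
  rows=[0, 0.07, 0, 0, 0, 0, -1, 0, 0.07, 0, 0, 0, 0, -1, 0, 0.07, 0, 0, 0, 0, -1],
)

```text
time: 7.65
ee_pos: [0.5271, 0.107, 0.1093]
tcp_rot: [-90.0, -0.0, 88.0]
wrist_force: [-1.1, 0.0, 0.7]
opening: 0.0565
```

Emit:
arm_command(
  rows=[0, 0, 0, 0, 0, 0, 1, 0, 0, 0, 0, 0, 0, 1, 0, 0, 0, 0, 0, 0, 1, 0, 0, 0, 0, 0, 0, 1, 0, 0, 0, 0, 0, 0, 1, 0, -0.5, 0, 0, 0, 0, 1, 0, -2, 0, 0, 0, 0, 1, 0, -5, 0, 0, 0, 0, 1, 0, -8, 0, 0, 0, 0, 1, 0, -11, 0, 0, 0, 0, 1, 0, -12, 0, 0, 0, 0, 1, 0, -12, 0, 0, 0, 0, 1],
)

```text
time: 8.65
ee_pos: [0.528, 0.1072, 0.2324]
tcp_rot: [-90.3, -0.1, 88.0]
wrist_force: [-0.3, -0.6, 0.1]
opening: 0.0852
```

Run:
```python
from h import *
from workcell import imaging,sensors,models
np.set_printoptions(precision=4,suppress=True)
im=imaging.camera("wrist");cv2.imwrite("pics/w5.png",im["pixels"])
t=imaging.camera("top");cv2.imwrite("pics/t5.png",cv2.resize(t["pixels"][190:340,170:370],None,fx=4,fy=4,interpolation=cv2.INTER_CUBIC))
s=imaging.camera("scene");cv2.imwrite("pics/s5.png",cv2.resize(s["pixels"][200:330,150:380],None,fx=3.4,fy=3.4,interpolation=cv2.INTER_CUBIC))
o=sensors.get_obs();print(o["time"],o["ee_pos"],o["tcp_rot"],o["wrist_force"],o["opening"])
```

```text
8.8 [0.5267 0.1069 0.2276] [-89.9096   0.0212  87.9572] [-0.3502 -0.1679 -0.3032] 0.08521573948649543
```

View pics/w5.png

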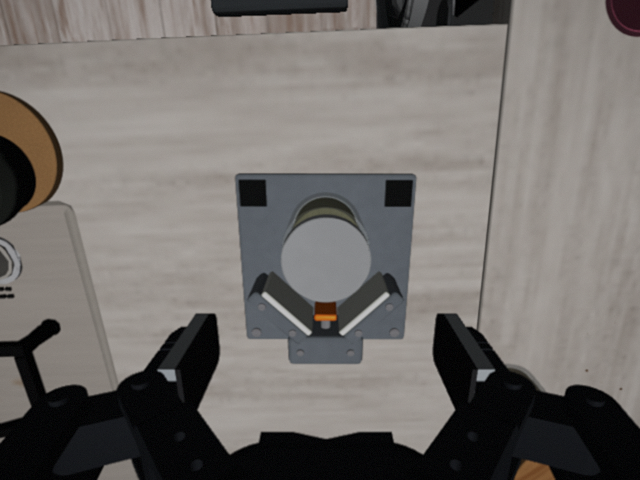

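View pics/t5.png

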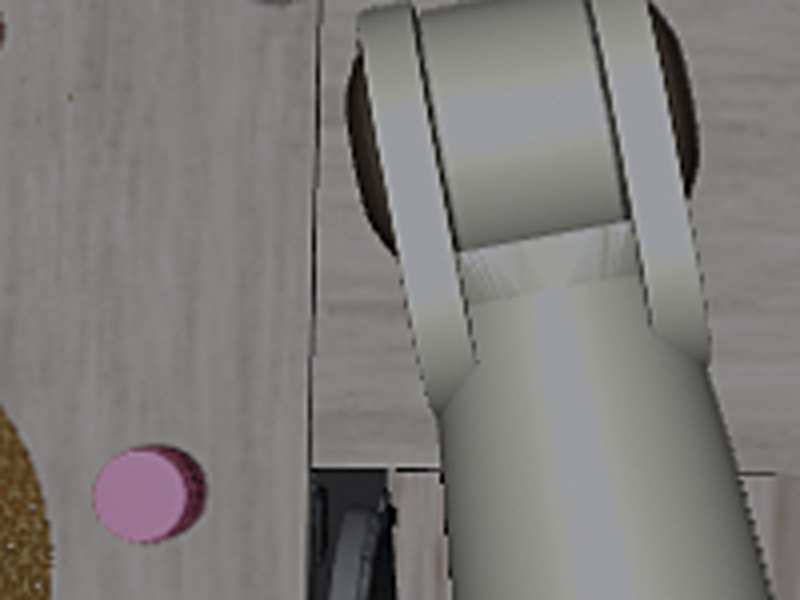

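View pics/s5.png

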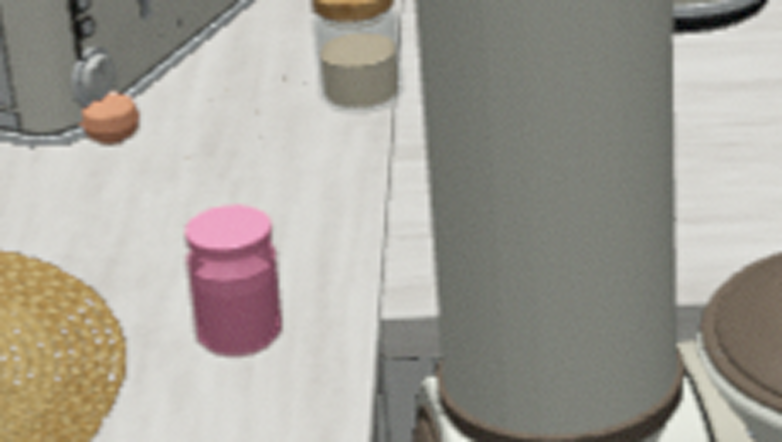

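The wrist view shows the jar upright on the plate, lid at (326,259), paddle at (326,311), V symmetric about column 326. The top view shows the pink jar undisturbed, and the stand is hidden by the arm. Next I close the fingers, back off towards the robot and tilt the tips forward by 30°, so that I push low on the jar with flat closed fingers it can slide or roll across.

Emit:
arm_command(
  rows=[0, 0, 2, 0, 0, 0, -1, 0, 0, 5, -7, 0, 0, -1, 0, 0, 8, -14, 0, 0, -1, 0, 0, 9.5, -21, 0, 0, -1, 0, 0, 9.5, -28, 0, 0, -1, 0, 0, 9.5, -30, 0, 0, -1, 0, 0, 9.5, -30, 0, 0, -1, 0, 0, 9.5, -30, 0, 0, -1],
)

```text
time: 9.47
ee_pos: [0.4306, 0.1104, 0.2277]
tcp_rot: [-119.8, -0.0, 88.0]
wrist_force: [1.1, 0.3, 0.7]
opening: 0.0002
```

Run:
```python
from h import *
from workcell import imaging,sensors,models
np.set_printoptions(precision=4,suppress=True)
im=imaging.camera("wrist");cv2.imwrite("pics/w6.png",im["pixels"])
o=sensors.get_obs();print(o["time"],o["ee_pos"],o["tcp_rot"],o["q"],o["wrist_force"],o["opening"])
print(rot(o["tcp_rot"]).as_matrix())
d=rot(o["tcp_rot"]).apply([[0,.073,-.011]])+o["ee_pos"];print("tip corner",d, proj(im,d))
# jar & stand from picture
c=proj(im,[[.527,.107,.093],[.527,.107,.008]]);print(c)
```

```text
9.5167 [0.4318 0.1105 0.2287] [-119.8138   -0.0091   87.995 ] [ 19.2876 -35.0275 -35.0138  61.9129 -10.3939  18.6871] [0.1786 0.9617 0.9528] -1.2550444269075945e-05
[[ 0.035   0.4969 -0.8671]
 [ 0.9994 -0.0173  0.0304]
 [ 0.0002 -0.8676 -0.4972]]
tip corner [[0.4776 0.1089 0.1708]] [[324.6631 343.6489]]
[[324.7013 272.601 ]
 [324.8817 191.5595]]
```

View pics/w6.png

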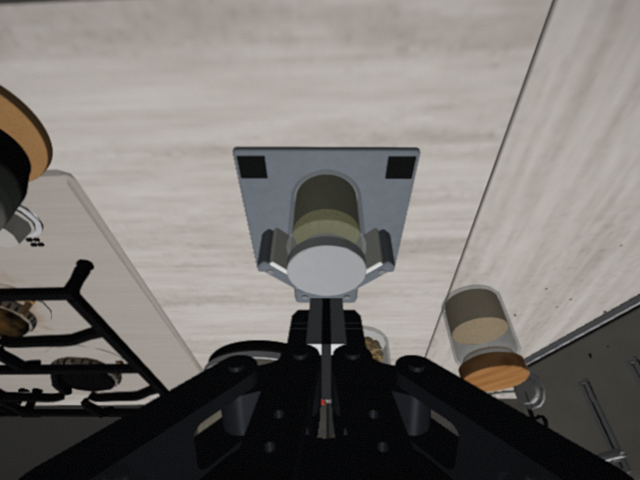

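The wrist picture shows the closed fingers at columns 309–344 pointing at the jar (lid at (326,270)), centred in the V. Lowering behind it.

Emit:
arm_command(
  rows=[0, 2.5, 1.43, 0, 0, 0, -1, 0, 5.5, 3.15, 0, 0, 0, -1, 0, 8.5, 4.87, 0, 0, 0, -1, 0, 10.5, 6.02, 0, 0, 0, -1, 0, 11.5, 6.59, 0, 0, 0, -1, 0, 11.5, 6.59, 0, 0, 0, -1, 0, 11.5, 6.59, 0, 0, 0, -1, 0, 11.5, 6.59, 0, 0, 0, -1],
)

```text
time: 10.18
ee_pos: [0.4337, 0.1105, 0.0977]
tcp_rot: [-120.0, -0.0, 87.9]
wrist_force: [-0.1, -0.7, 0.7]
opening: 0.0002
```

Run:
```python
from h import *
from workcell import imaging,sensors,models
np.set_printoptions(precision=4,suppress=True)
im=imaging.camera("wrist");cv2.imwrite("pics/w7.png",im["pixels"])
F=[]
for i in range(4):
    imaging.camera("wrist") if i else 0
    o=sensors.get_obs();F.append(o["wrist_force"])
print(np.array(F))
print(o["time"],o["ee_pos"],o["tcp_rot"],o["q"])
R=rot(o["tcp_rot"]).as_matrix()
print("tip corner",R@[0,.073,-.011]+o["ee_pos"]); print("fwd 1cm in tool:",R.T@[.99935,-.036,0])
```

```text
[[-0.2784  1.2612 -0.5409]
 [ 0.3347 -0.7472  0.1706]
 [ 0.9913 -0.2037  0.6524]
 [ 0.5493  0.8018  0.3765]]
10.3833 [0.4331 0.1105 0.0976] [-120.0593   -0.0331   87.9539] [ 19.2656 -33.5822 -48.8223  46.419  -10.4618  18.6722]
tip corner [0.4792 0.1089 0.0399]
fwd 1cm in tool: [-0.0003  0.5009 -0.8655]
```

View pics/w7.png

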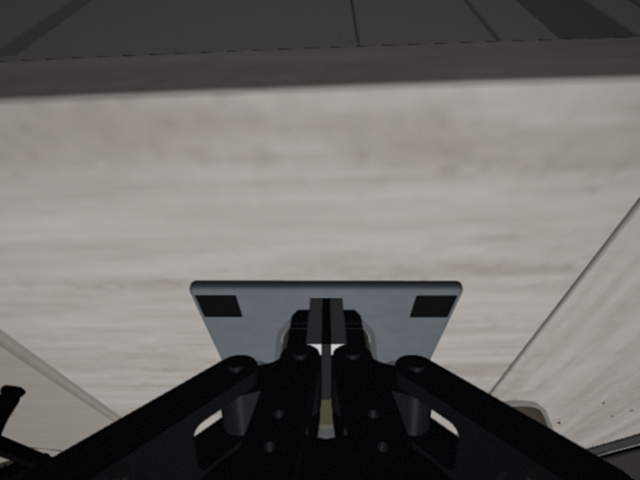

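Emit:
arm_command(
  rows=[0, 0.69, 0.4, 0, 0, 0, -1, 0, 0.69, 0.4, 0, 0, 0, -1, 0, 0.94, -0.03, 0, 0, 0, -1, 0, 1.19, -0.47, 0, 0, 0, -1, 0, 1.44, -0.9, 0, 0, 0, -1, 0, 1.44, -0.9, 0, 0, 0, -1, 0, 1.44, -0.9, 0, 0, 0, -1],
)

```text
time: 10.97
ee_pos: [0.4477, 0.1097, 0.0884]
tcp_rot: [-120.0, 0.0, 87.9]
wrist_force: [-0.1, 0.1, -0.6]
opening: 0.0001
```

Emit:
arm_command(
  rows=[0, 0.125, -0.216, 0, 0, 0, -1, 0, 0.25, -0.433, 0, 0, 0, -1, 0, 0.375, -0.65, 0, 0, 0, -1, 0, 0.5, -0.866, 0, 0, 0, -1, 0, 0.625, -1.08, 0, 0, 0, -1, 0, 0.75, -1.3, 0, 0, 0, -1, 0, 0.875, -1.515, 0, 0, 0, -1, 0, 1, -1.73, 0, 0, 0, -1, 0, 1.125, -1.95, 0, 0, 0, -1, 0, 1.25, -2.165, 0, 0, 0, -1, 0, 1.375, -2.38, 0, 0, 0, -1, 0, 1.4, -2.425, 0, 0, 0, -1],
)

```text
time: 11.97
ee_pos: [0.4758, 0.1088, 0.0884]
tcp_rot: [-120.0, -0.0, 88.0]
wrist_force: [-2.7, 0.1, 1.3]
opening: 0.0
```

Run:
```python
from h import *
from workcell import imaging,sensors,models
np.set_printoptions(precision=4,suppress=True)
im=imaging.camera("wrist");cv2.imwrite("pics/w8.png",im["pixels"])
F=[]
for i in range(4):
    imaging.camera("scene") if i else 0
    o=sensors.get_obs();F.append(o["wrist_force"])
print(np.array(F))
R=rot(o["tcp_rot"]).as_matrix()
print(o["time"],o["ee_pos"],o["tcp_rot"],"tip corner",R@[0,.073,-.011]+o["ee_pos"])
s=imaging.camera("scene");cv2.imwrite("pics/s8.png",s["pixels"])
```

```text
[[-1.5755  0.3733  0.8538]
 [-0.8347 -0.2613  0.4958]
 [-0.5673 -0.1212  0.1482]
 [ 0.8286  0.696   1.0269]]
12.1667 [0.4755 0.1088 0.0884] [-120.014     0.0018   87.954 ] tip corner [0.5215 0.1072 0.0307]
```

View pics/w8.png

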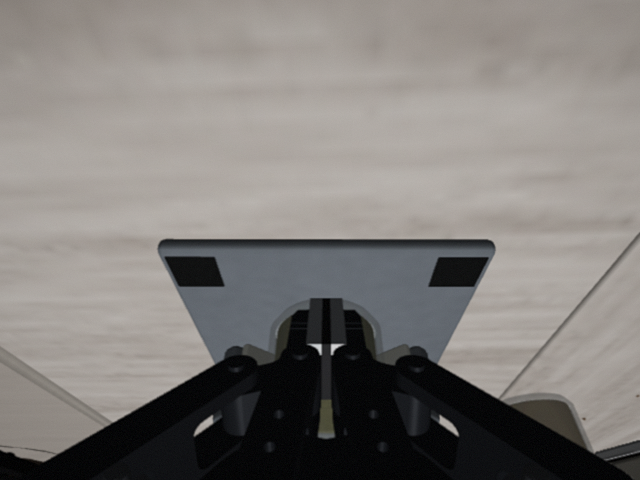

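View pics/s8.png

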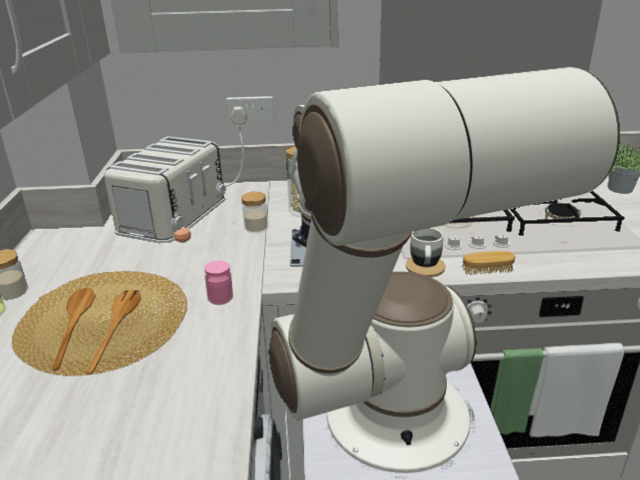

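The jar (columns 275–383) is moving ahead of the fingers on the centre line. I continue in small steps.

Emit:
arm_command(
  rows=[0, 0.05, -0.087, 0, 0, 0, -1, 0, 0.1, -0.173, 0, 0, 0, -1, 0, 0.15, -0.26, 0, 0, 0, -1, 0, 0.2, -0.346, 0, 0, 0, -1, 0, 0.25, -0.433, 0, 0, 0, -1, 0, 0.3, -0.52, 0, 0, 0, -1, 0, 0.35, -0.606, 0, 0, 0, -1, 0, 0.4, -0.693, 0, 0, 0, -1, 0, 0.45, -0.78, 0, 0, 0, -1, 0, 0.5, -0.866, 0, 0, 0, -1],
)

```text
time: 13.05
ee_pos: [0.4855, 0.1085, 0.0884]
tcp_rot: [-120.0, 0.0, 88.0]
wrist_force: [-2.7, 0.5, 0.8]
opening: -0.0002
```

Emit:
arm_command(
  rows=[0, 0.05, -0.087, 0, 0, 0, -1, 0, 0.1, -0.173, 0, 0, 0, -1, 0, 0.15, -0.26, 0, 0, 0, -1],
)

```text
time: 13.3
ee_pos: [0.4885, 0.1084, 0.0884]
tcp_rot: [-120.0, 0.0, 88.0]
wrist_force: [-1.6, -0.1, 1.4]
opening: -0.0002
```

Emit:
arm_command(
  rows=[0, 0.05, -0.087, 0, 0, 0, -1, 0, 0.1, -0.173, 0, 0, 0, -1],
)

```text
time: 13.47
ee_pos: [0.4905, 0.1083, 0.0884]
tcp_rot: [-120.0, 0.0, 88.0]
wrist_force: [-2.9, 1.4, 1.1]
opening: -0.0
```

Emit:
arm_command(
  rows=[0, 0.025, -0.043, 0, 0, 0, -1, 0, 0.05, -0.087, 0, 0, 0, -1],
)

```text
time: 13.63
ee_pos: [0.4915, 0.1083, 0.0884]
tcp_rot: [-120.0, 0.0, 88.0]
wrist_force: [-3.0, 0.5, 1.0]
opening: -0.0001
```

Emit:
arm_command(
  rows=[0, 0.025, -0.043, 0, 0, 0, -1, 0, 0.05, -0.087, 0, 0, 0, -1],
)

```text
time: 13.8
ee_pos: [0.4922, 0.1082, 0.0883]
tcp_rot: [-120.0, -0.0, 88.0]
wrist_force: [-8.3, -0.5, 5.0]
opening: -0.0002
```

Emit:
arm_command(
  rows=[0, 0.025, -0.043, 0, 0, 0, -1, 0, 0.05, -0.087, 0, 0, 0, -1],
)

```text
time: 13.97
ee_pos: [0.4931, 0.1082, 0.0883]
tcp_rot: [-120.0, -0.0, 88.0]
wrist_force: [-8.2, 0.5, 4.1]
opening: -0.0002
```

Emit:
arm_command(
  rows=[0, 0, -0.058, 0, 0, 0, -1, 0, 0.025, -0.1, 0, 0, 0, -1],
)

```text
time: 14.13
ee_pos: [0.4941, 0.1082, 0.0884]
tcp_rot: [-119.9, 0.0, 88.0]
wrist_force: [-7.0, 0.2, 1.8]
opening: -0.0002
```

Emit:
arm_command(
  rows=[0, 0.025, -0.043, 0, 0, 0, -1, 0, 0.05, -0.087, 0, 0, 0, -1],
)

```text
time: 14.3
ee_pos: [0.495, 0.1081, 0.0884]
tcp_rot: [-119.9, 0.0, 88.0]
wrist_force: [-7.1, 1.3, 2.9]
opening: 0.0002
```

Emit:
arm_command(
  rows=[0, 0.01, -0.025, 0, 0, 0, -1, 0, 0.015, -0.045, 0, 0, 0, -1],
)

```text
time: 14.47
ee_pos: [0.4955, 0.1081, 0.0884]
tcp_rot: [-119.9, 0.0, 88.0]
wrist_force: [-5.8, 0.5, 2.4]
opening: -0.0
```

Emit:
arm_command(
  rows=[0, 0.01, -0.025, 0, 0, 0, -1, 0, 0.015, -0.045, 0, 0, 0, -1],
)

```text
time: 14.63
ee_pos: [0.4959, 0.1081, 0.0884]
tcp_rot: [-119.9, 0.0, 88.0]
wrist_force: [-5.5, 0.8, 0.9]
opening: -0.0001
```

Emit:
arm_command(
  rows=[0, 0.01, -0.025, 0, 0, 0, -1, 0, 0.015, -0.045, 0, 0, 0, -1],
)

```text
time: 14.8
ee_pos: [0.4964, 0.108, 0.0885]
tcp_rot: [-119.9, 0.0, 88.0]
wrist_force: [-5.3, 0.4, 0.1]
opening: 0.0003
```

Emit:
arm_command(
  rows=[0, 0.01, -0.02, 0, 0, 0, -1, 0, 0.022, -0.043, 0, 0, 0, -1],
)

```text
time: 14.97
ee_pos: [0.4969, 0.108, 0.0885]
tcp_rot: [-119.9, 0.0, 88.0]
wrist_force: [-5.9, 0.7, 0.6]
opening: 0.0
```

Emit:
arm_command(
  rows=[0, 0.01, -0.02, 0, 0, 0, -1, 0, 0.022, -0.043, 0, 0, 0, -1],
)

```text
time: 15.13
ee_pos: [0.4973, 0.108, 0.0885]
tcp_rot: [-119.9, 0.0, 88.0]
wrist_force: [-5.8, 0.1, 0.1]
opening: 0.0001
```

Emit:
arm_command(
  rows=[0, 0.01, -0.02, 0, 0, 0, -1, 0, 0.022, -0.043, 0, 0, 0, -1],
)

```text
time: 15.3
ee_pos: [0.4978, 0.108, 0.0885]
tcp_rot: [-119.9, 0.0, 88.0]
wrist_force: [-4.8, 1.0, 0.7]
opening: 0.0001
```

Emit:
arm_command(
  rows=[0, 0.01, -0.02, 0, 0, 0, -1, 0, 0.022, -0.043, 0, 0, 0, -1],
)

```text
time: 15.47
ee_pos: [0.4983, 0.108, 0.0885]
tcp_rot: [-119.9, 0.0, 88.0]
wrist_force: [-4.5, 0.5, 1.1]
opening: 0.0001
```

Emit:
arm_command(
  rows=[0, 0.01, -0.02, 0, 0, 0, -1, 0, 0.022, -0.043, 0, 0, 0, -1],
)

```text
time: 15.63
ee_pos: [0.4987, 0.1079, 0.0885]
tcp_rot: [-119.9, 0.0, 88.0]
wrist_force: [-5.0, 1.4, 0.9]
opening: -0.0003
```

Emit:
arm_command(
  rows=[0, 0.01, -0.02, 0, 0, 0, -1, 0, 0.022, -0.043, 0, 0, 0, -1],
)

```text
time: 15.8
ee_pos: [0.4994, 0.1079, 0.0887]
tcp_rot: [-119.9, 0.0, 88.0]
wrist_force: [-3.3, 0.8, -1.1]
opening: -0.0002
```

Emit:
arm_command(
  rows=[0, 0.01, -0.02, 0, 0, 0, -1, 0, 0.022, -0.043, 0, 0, 0, -1],
)

```text
time: 15.97
ee_pos: [0.5001, 0.1079, 0.0888]
tcp_rot: [-120.0, 0.0, 88.0]
wrist_force: [-4.0, 0.6, -1.5]
opening: -0.0001
```

Emit:
arm_command(
  rows=[0, 0.015, -0.022, 0, 0, 0, -1, 0, 0.028, -0.042, 0, 0, 0, -1],
)

```text
time: 16.13
ee_pos: [0.5007, 0.1079, 0.089]
tcp_rot: [-120.0, 0.0, 88.0]
wrist_force: [-3.4, 1.1, -0.6]
opening: -0.0002
```

Emit:
arm_command(
  rows=[0, 0.012, -0.022, 0, 0, 0, -1, 0, 0.025, -0.043, 0, 0, 0, -1],
)

```text
time: 16.3
ee_pos: [0.5011, 0.1079, 0.0889]
tcp_rot: [-120.0, -0.0, 88.0]
wrist_force: [-4.0, 0.2, -1.2]
opening: -0.0002
```

Emit:
arm_command(
  rows=[0, 0.012, -0.022, 0, 0, 0, -1, 0, 0.025, -0.043, 0, 0, 0, -1],
)

```text
time: 16.47
ee_pos: [0.5014, 0.108, 0.0887]
tcp_rot: [-119.9, -0.0, 88.0]
wrist_force: [-6.0, 1.0, -1.0]
opening: 0.0001
```

Emit:
arm_command(
  rows=[0, 0.012, -0.022, 0, 0, 0, -1, 0, 0.025, -0.043, 0, 0, 0, -1],
)

```text
time: 16.63
ee_pos: [0.5016, 0.108, 0.0886]
tcp_rot: [-119.9, -0.0, 88.0]
wrist_force: [-10.2, 0.8, 1.5]
opening: 0.0002
```

Emit:
arm_command(
  rows=[0, 0.01, -0.024, 0, 0, 0, -1, 0, 0.01, -0.024, 0, 0, 0, -1],
)

```text
time: 16.8
ee_pos: [0.5017, 0.108, 0.0886]
tcp_rot: [-119.9, -0.0, 88.0]
wrist_force: [-11.9, 2.2, 1.9]
opening: -0.0
```

Emit:
arm_command(
  rows=[0, 0, 0, 0, 0, 0, -1],
)

```text
time: 16.88
ee_pos: [0.5017, 0.108, 0.0886]
tcp_rot: [-119.9, -0.0, 88.0]
wrist_force: [-11.9, 2.1, 1.2]
opening: -0.0002
```

Emit:
arm_command(
  rows=[0.02, 0, 0, 0, 0, 0, -1, 0.02, 0, 0, 0, 0, 0, -1],
)

```text
time: 17.05
ee_pos: [0.5017, 0.1082, 0.0886]
tcp_rot: [-119.9, -0.0, 88.0]
wrist_force: [-10.6, 1.8, 0.3]
opening: 0.0003
```

Emit:
arm_command(
  rows=[0, 0, 0, 0, 0, 0, -1],
)

```text
time: 17.13
ee_pos: [0.5017, 0.1082, 0.0886]
tcp_rot: [-119.9, -0.0, 88.0]
wrist_force: [-10.6, 2.4, 1.2]
opening: -0.0003
```

Emit:
arm_command(
  rows=[0.03, 0, 0, 0, 0, 0, -1, 0.05, 0, 0, 0, 0, 0, -1],
)

```text
time: 17.3
ee_pos: [0.5019, 0.1087, 0.0886]
tcp_rot: [-119.9, -0.0, 88.0]
wrist_force: [-9.9, 1.0, -0.2]
opening: -0.0002
```

Emit:
arm_command(
  rows=[0, 0, 0, 0, 0, 0, -1],
)

```text
time: 17.38
ee_pos: [0.5019, 0.1087, 0.0886]
tcp_rot: [-119.9, 0.0, 88.0]
wrist_force: [-8.3, 1.3, -0.2]
opening: -0.0001
```

Emit:
arm_command(
  rows=[0.03, 0.012, -0.022, 0, 0, 0, -1, 0.03, 0.012, -0.022, 0, 0, 0, -1],
)

```text
time: 17.55
ee_pos: [0.502, 0.1089, 0.0886]
tcp_rot: [-119.9, 0.0, 88.0]
wrist_force: [-10.9, 0.9, 0.9]
opening: -0.0
```

Emit:
arm_command(
  rows=[0.03, 0.012, -0.022, 0, 0, 0, -1, 0.03, 0.012, -0.022, 0, 0, 0, -1],
)

```text
time: 17.72
ee_pos: [0.5021, 0.109, 0.0886]
tcp_rot: [-119.9, 0.0, 88.0]
wrist_force: [-12.1, -0.5, 2.9]
opening: -0.0001
```

Emit:
arm_command(
  rows=[0, 0.005, -0.03, 0, 0, 0, -1, 0, 0.005, -0.03, 0, 0, 0, -1],
)

```text
time: 17.88
ee_pos: [0.5022, 0.109, 0.0885]
tcp_rot: [-119.8, 0.0, 88.0]
wrist_force: [-14.9, 0.4, 4.2]
opening: 0.0002
```

Emit:
arm_command(
  rows=[0, 0, 0, 0, 0, 0, -1],
)

```text
time: 17.97
ee_pos: [0.5022, 0.109, 0.0885]
tcp_rot: [-119.8, 0.0, 88.0]
wrist_force: [-14.3, -0.2, 3.7]
opening: 0.0002
```

Emit:
arm_command(
  rows=[0, -0.02, -0.01, 0, 0, 0, -1, 0, -0.02, -0.01, 0, 0, 0, -1],
)

```text
time: 18.13
ee_pos: [0.5022, 0.109, 0.0886]
tcp_rot: [-119.8, 0.0, 88.0]
wrist_force: [-13.4, 0.0, 1.9]
opening: -0.0003
```

Emit:
arm_command(
  rows=[0, 0, 0, 0, 0, 0, -1],
)

```text
time: 18.22
ee_pos: [0.5022, 0.109, 0.0886]
tcp_rot: [-119.8, 0.0, 88.0]
wrist_force: [-13.7, -0.1, 1.7]
opening: -0.0
```

Emit:
arm_command(
  rows=[0, -0.007, -0.02, 0, 0, 0, -1, 0, -0.007, -0.02, 0, 0, 0, -1],
)

```text
time: 18.38
ee_pos: [0.5022, 0.109, 0.0886]
tcp_rot: [-119.8, 0.0, 88.0]
wrist_force: [-13.9, 0.1, 1.6]
opening: -0.0001
```

Emit:
arm_command(
  rows=[0, 0, 0, 0, 0, 0, -1, 0, 0, 0, 0, 0, 0, -1],
)

```text
time: 18.55
ee_pos: [0.5022, 0.109, 0.0886]
tcp_rot: [-119.8, 0.0, 88.0]
wrist_force: [-13.8, -0.3, 1.0]
opening: 0.0001
```

Emit:
arm_command(
  rows=[0, 0.003, -0.015, 0, 0, 0, -1, 0, 0.003, -0.015, 0, 0, 0, -1],
)

```text
time: 18.72
ee_pos: [0.5023, 0.109, 0.0886]
tcp_rot: [-119.8, 0.0, 88.0]
wrist_force: [-14.9, 0.0, 2.0]
opening: -0.0001
```

Run:
```python
from h import *
from workcell import imaging,sensors,models
np.set_printoptions(precision=4,suppress=True)
im=imaging.camera("wrist");cv2.imwrite("pics/w9.png",im["pixels"])
F=[]
for i in range(8):
    imaging.camera("scene") if i else 0
    o=sensors.get_obs();F.append(np.r_[o["time"],o["wrist_force"],o["torque"]])
F=np.array(F);print(F);print(F.mean(0))
print(o["ee_pos"])
```

```text
[[ 18.7667 -15.3473  -0.5227   1.8133   0.0184   2.8081  -0.0478]
 [ 18.8167 -14.2962  -0.2392   2.4417   0.0078   2.7758  -0.0256]
 [ 18.8667 -15.0351  -0.1883   3.0539   0.0329   2.7716  -0.0821]
 [ 18.9167 -15.1541  -0.5337   2.7947  -0.0047   2.8556  -0.0917]
 [ 18.9667 -15.4818   0.1642   2.7129   0.0338   2.8297  -0.0419]
 [ 19.0167 -15.5975   1.0432   2.7746  -0.0198   2.7873   0.0055]
 [ 19.0667 -14.6686   0.121    2.9709   0.0381   2.7965  -0.0374]
 [ 19.1167 -15.7807  -0.043    2.3437  -0.0266   2.7541  -0.0262]]
[ 18.9417 -15.1701  -0.0248   2.6132   0.01     2.7973  -0.0434]
[0.5022 0.109  0.0886]
```

View pics/w9.png

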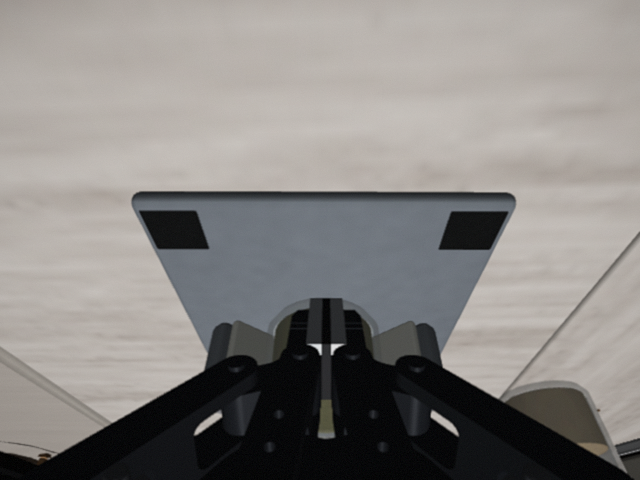

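Emit:
arm_command(
  rows=[0, -0.022, -0.018, 0, 0, 0, -1, 0, -0.022, -0.018, 0, 0, 0, -1, 0, -0.022, -0.018, 0, 0, 0, -1],
)

```text
time: 19.37
ee_pos: [0.5023, 0.109, 0.0887]
tcp_rot: [-119.8, 0.0, 88.0]
wrist_force: [-13.4, 0.7, 0.8]
opening: -0.0002
```

Run:
```python
from h import *
from workcell import imaging,sensors,models
np.set_printoptions(precision=4,suppress=True)
F=[]
for i in range(4):
    imaging.camera("scene") if i else 0
    o=sensors.get_obs();F.append(np.r_[o["time"],o["wrist_force"],o["torque"]])
F=np.array(F);print(F);print(F.mean(0))
```

```text
[[ 19.3667 -13.3548   0.7006   0.8474   0.1029   2.7686  -0.0657]
 [ 19.4167 -14.161    0.4642   2.2391   0.0127   2.6979  -0.0528]
 [ 19.4667 -13.7699   0.884    2.0086   0.027    2.7166  -0.0025]
 [ 19.5167 -13.7159   0.7682   1.0371   0.0635   2.787    0.0029]]
[ 19.4417 -13.7504   0.7043   1.5331   0.0515   2.7425  -0.0295]
```

Emit:
arm_command(
  rows=[0, -0.01, -0.026, 0, 0, 0, -1, 0, -0.01, -0.026, 0, 0, 0, -1, 0, -0.01, -0.026, 0, 0, 0, -1],
)

```text
time: 19.77
ee_pos: [0.5023, 0.109, 0.0887]
tcp_rot: [-119.8, 0.0, 88.0]
wrist_force: [-13.6, 0.6, -0.1]
opening: 0.0
```

Run:
```python
from h import *
from workcell import imaging,sensors,models
np.set_printoptions(precision=4,suppress=True)
F=[]
for i in range(13):
    imaging.camera("scene") if i else 0
    o=sensors.get_obs();F.append(np.r_[o["time"],o["wrist_force"],o["torque"]])
F=np.array(F);print(F);print(F.mean(0),o["ee_pos"])
```

```text
[[ 19.7667 -13.6054   0.5958  -0.1321   0.171    2.896   -0.015 ]
 [ 19.8167 -13.2528   0.0897   0.9865   0.097    2.8895   0.0268]
 [ 19.8667 -13.404    0.3728  -0.0615   0.1101   2.904   -0.0157]
 [ 19.9167 -14.3859   0.9947   0.6465   0.0911   2.8439   0.043 ]
 [ 19.9667 -13.0531   0.5529   0.1304   0.1058   2.8453   0.0517]
 [ 20.0167 -14.2742   0.478    1.4274   0.0624   2.8971  -0.0641]
 [ 20.0667 -14.1133   0.1592   1.3355   0.0839   2.851   -0.0103]
 [ 20.1167 -14.3288   1.5973   0.0729   0.1277   2.8143  -0.0426]
 [ 20.1667 -14.779    0.7027   0.5305   0.1321   2.8967   0.0096]
 [ 20.2167 -14.2771   0.4993  -0.1791   0.0861   2.8677   0.0108]
 [ 20.2667 -14.5328   0.8453   0.0423   0.1655   2.7979  -0.0136]
 [ 20.3167 -13.8842  -0.3103   0.4776   0.1058   2.8787   0.0104]
 [ 20.3667 -14.1631   0.9075   0.407    0.0759   2.8714  -0.0072]]
[ 20.0667 -14.0041   0.5758   0.4372   0.1088   2.8657  -0.0012] [0.5023 0.109  0.0887]
```

Emit:
arm_command(
  rows=[0, 0.003, -0.015, 0, 0, 0, -1, 0, 0.003, -0.015, 0, 0, 0, -1],
)

```text
time: 20.53
ee_pos: [0.5023, 0.109, 0.0887]
tcp_rot: [-119.7, 0.0, 88.0]
wrist_force: [-15.7, 0.8, 0.6]
opening: -0.0001
```

Run:
```python
from h import *
from workcell import imaging,sensors,models
np.set_printoptions(precision=4,suppress=True)
F=[]
for i in range(15):
    imaging.camera("scene") if i else 0
    o=sensors.get_obs();F.append(np.r_[o["time"],o["wrist_force"],o["torque"]])
F=np.array(F);print(F.mean(0),F.min(0),F.max(0),o["ee_pos"],rot(o["tcp_rot"]).as_matrix())
```

```text
[ 20.8833 -15.3597   0.3759   0.8979   0.0825   3.0061  -0.0011] [ 20.5333 -15.9193  -1.0201   0.249    0.0536   2.9708  -0.0642] [ 21.2333 -14.3426   1.1389   1.5146   0.1264   3.0379   0.0628] [0.5023 0.109  0.0887] [[ 0.035   0.4959 -0.8677]
 [ 0.9994 -0.018   0.03  ]
 [-0.0008 -0.8682 -0.4962]]
```

I held 15.4 N for 0.7 s with sideways and vertical force near zero. Now I retreat straight back, then up.

Emit:
arm_command(
  rows=[0, -0.05, 0.087, 0, 0, 0, -1, 0, -0.15, 0.26, 0, 0, 0, -1, 0, -0.4, 0.7, 0, 0, 0, -1, 0, -1, 1.73, 0, 0, 0, -1, 0, -2, 3.46, 0, 0, 0, -1, 0, -3, 5.2, 0, 0, 0, -1, 0, -3.5, 6.06, 0, 0, 0, -1, 0, -6.1, 4.57, 0, 0, 0, -1, 0, -9.6, 2.6, 0, 0, 0, -1, 0, -13, 0.6, 0, 0, 0, -1, 0, -15.6, -0.9, 0, 0, 0, -1, 0, -15.6, -0.9, 0, 0, 0, -1],
)

```text
time: 22.23
ee_pos: [0.4359, 0.1122, 0.2388]
tcp_rot: [-120.7, -0.2, 87.9]
wrist_force: [0.6, 0.5, 0.3]
opening: 0.0
```

Run:
```python
from h import *
from workcell import imaging,sensors,models
np.set_printoptions(precision=4,suppress=True)
o=sensors.get_obs();print(o["time"],o["ee_pos"],o["tcp_rot"],o["wrist_force"])
im=imaging.camera("wrist");cv2.imwrite("pics/w10.png",im["pixels"])
```

```text
22.2333 [0.4359 0.1122 0.2388] [-120.7049   -0.2423   87.939 ] [0.5667 0.5235 0.2642]
```

View pics/w10.png

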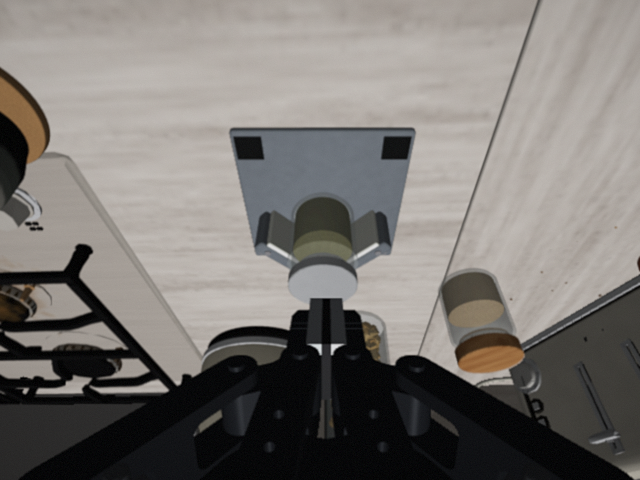

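The jar stands between the flanks, lid at (323,280). I untilt and step aside so the top camera can see it too.

Emit:
arm_command(
  rows=[0, -2, -1.1, 7, 0, 0, -1, 0, -4, -2.3, 14, 0, 0, -1, 0, -6, -3.4, 21, 0, 0, -1, 0, -6, -3.4, 28, 0, 0, -1, 0, -6, -3.4, 30, 0, 0, -1, 0, -6, -3.4, 30, 0, 0, -1, 0, -6, -3.4, 30, 0, 0, -1],
)

```text
time: 22.87
ee_pos: [0.4337, 0.1115, 0.2977]
tcp_rot: [-90.0, 0.0, 87.9]
wrist_force: [0.5, 0.3, -0.6]
opening: -0.0001
```

Run:
```python
from h import *
from workcell import imaging,sensors,models
np.set_printoptions(precision=4,suppress=True)
im=imaging.camera("wrist");cv2.imwrite("pics/w11.png",im["pixels"])
o=sensors.get_obs();print(o["time"],o["ee_pos"],o["tcp_rot"],o["wrist_force"])
```

```text
22.9167 [0.4332 0.1116 0.2981] [-90.0557   0.0232  87.9538] [ 0.1501 -0.3433 -0.3855]
```

View pics/w11.png

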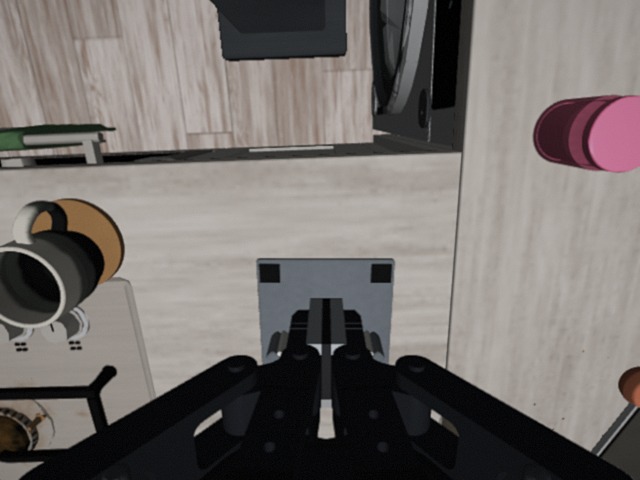

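Emit:
arm_command(
  rows=[-4, 0, 0.5, 0, 0, 0, -1, -8, 0, 1, 0, 0, 0, -1, -12, 0, 1.5, 0, 0, 0, -1, -16, 0, 2, 0, 0, 0, -1, -20, 0, 2, 0, 0, 0, -1, -24, 0, 2, 0, 0, 0, -1, -28, 0, 2, 0, 0, 0, -1, -30, 0, 2, 0, 0, 0, -1, -30, 0, 2, 0, 0, 0, -1, -30, 0, 2, 0, 0, 0, -1],
)

```text
time: 23.75
ee_pos: [0.4017, -0.1879, 0.2989]
tcp_rot: [-90.1, 0.1, 87.8]
wrist_force: [-0.2, 0.2, -0.5]
opening: -0.0001
```

Run:
```python
from h import *
from workcell import imaging,sensors,models
np.set_printoptions(precision=4,suppress=True)
t=imaging.camera("top");cv2.imwrite("pics/t12.png",cv2.resize(t["pixels"][190:340,170:370],None,fx=4,fy=4,interpolation=cv2.INTER_CUBIC))
s=imaging.camera("scene");cv2.imwrite("pics/s12.png",s["pixels"])
cv2.imwrite("pics/tf.png",t["pixels"])
o=sensors.get_obs();print(o["time"],o["ee_pos"],o["tcp_rot"],o["wrist_force"])
# predicted lid ellipse if home
for sx,sy in ((.5713,.1032),(.5725,.1064)): print(proj(t,[[sx,sy,.093]]))
```

```text
23.85 [ 0.4021 -0.1866  0.2991] [-90.082    0.0365  87.9809] [ 0.3056 -0.6276  0.4704]
[[304.6292 227.6561]]
[[303.255  227.1206]]
```

View pics/t12.png

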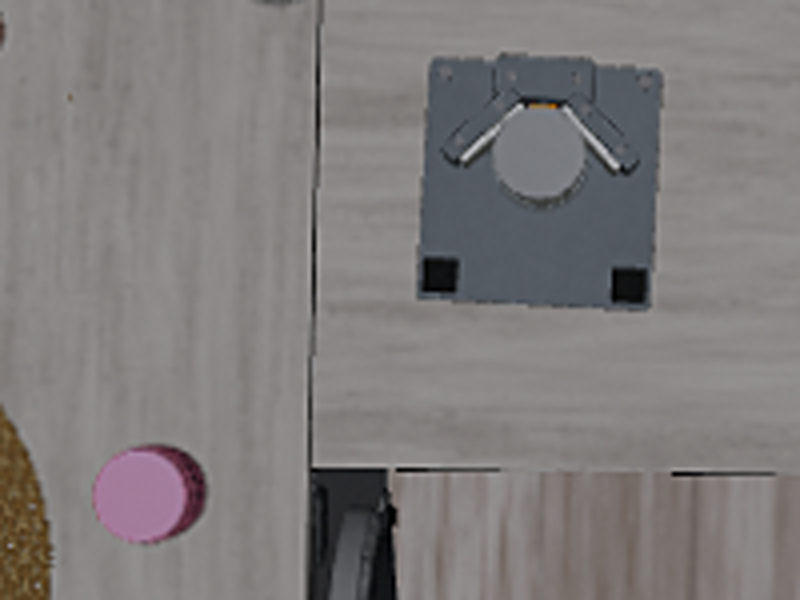

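View pics/s12.png

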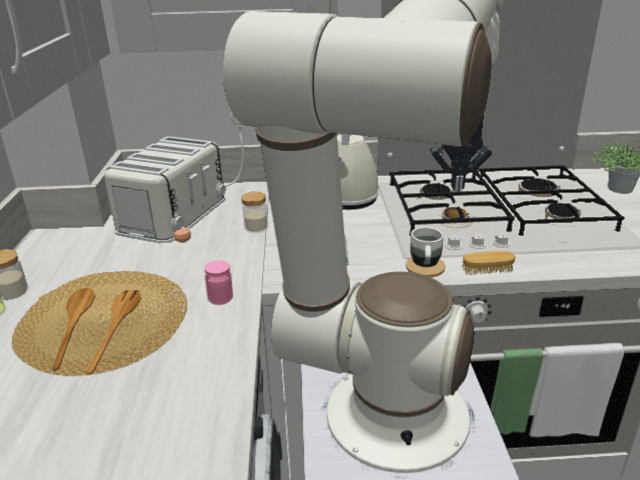

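The top view shows the lid at (304.8, 227.6). The home position predicts (304.6, 227.7). The jar sits symmetric between the flanks, the paddle is pushed back, and the bystanders are unmoved. Handing in.

```bash
python3 -c "
from workcell import bot
print(bot.job_done())"
```

```text
the job is handed in; nothing more can be done
None
```

I gripped the grey-lidded jar from above and stood it upright on the front of the base, on the V's centre line. I then released it and pushed it into the V with the closed fingers, low on the glass. It met the right flank first, with about 2 N of sideways force on the fingers. I moved the push about 1 mm to the left until the jar centred.

**Final push:** 15.4 N on average, at most about 16 N, for 0.7 s. Across the V the sideways force was within about 0.2 N of zero on average, and I was bearing down on the jar with just under 1 N. While centring it earlier I briefly bore down with about 4 N, and with 4–5 N when it first met the paddle.

**After backing off:** the top view puts the lid at (304.8, 227.6), against (304.6, 227.7) predicted for home from the stand as seen from above. The jar is upright and symmetric between the flanks, with the paddle pushed back. The pink jar and everything else in view had not moved. The oats jar was hidden by the arm in the last scene picture, so I last saw it in place just after backing off. The job was handed in at about 24 s, with the robot clear of everything.

**Where the checks disagreed:** the wrist and top cameras placed the stand about 3 mm apart sideways. For centring I relied on the measured force rather than either camera. I judged the paddle from the picture and did not measure its exact travel.

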